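# Hole saws back on their storage board in order of size

## Task

The drilling is finished: put the four blue hole saws back on the plywood storage board in order of size, each one set teeth down over a dowel with the smallest saw on the smallest painted black disc and the largest on the largest. Each saw should sit flat on the board, centred on its disc, and be left standing there; do not knock any saw over on the way.

Things in the scene. Friction and masses are not known exactly. Their poses are not given: they have to be found in the camera images.
- saw_1: smallest hole saw: blue steel cup, 32 mm outer diameter, 48 mm high, standing toothed open side down, closed flat top (steel ring, dark hole) up; inside 27 mm wide, 42 mm deep. Origin at the centre of the toothed rim, z up; yaw is of no matter. 75 to 240 g. Starts on a fixed brown sheet 6 mm thick (origin 6 mm above the bench), with loose wooden plugs 12 mm thick, no part of the job.
- saw_2: second smallest hole saw: blue steel cup, 41 mm outer diameter, 48 mm high, standing toothed open side down, closed flat top (steel ring, dark hole) up; inside 36 mm wide, 42 mm deep. Origin at the centre of the toothed rim, z up; yaw is of no matter. 75 to 240 g. Starts on a fixed brown sheet 6 mm thick (origin 6 mm above the bench), with loose wooden plugs 12 mm thick, no part of the job.
- saw_3: second largest hole saw: blue steel cup, 51 mm outer diameter, 48 mm high, standing toothed open side down, closed flat top (steel ring, dark hole) up; inside 46 mm wide, 42 mm deep. Origin at the centre of the toothed rim, z up; yaw is of no matter. 75 to 240 g. Starts on a fixed brown sheet 6 mm thick (origin 6 mm above the bench), with loose wooden plugs 12 mm thick, no part of the job.
- saw_4: largest hole saw: blue steel cup, 60 mm outer diameter, 48 mm high, standing toothed open side down, closed flat top (steel ring, dark hole) up; inside 55 mm wide, 42 mm deep. Origin at the centre of the toothed rim, z up; yaw is of no matter. 75 to 240 g. Starts on a fixed brown sheet 6 mm thick (origin 6 mm above the bench), with loose wooden plugs 12 mm thick, no part of the job.
- peg_1: dowel for the smallest hole saw, 10 mm thick and 32 mm tall, upright on the storage board in the middle of a black disc of 40 mm diameter. The board, fixed light plywood 300 x 90 x 18 mm, has all four dowels in one row along its length. Origin at the dowel's foot on the board top, 18 mm above the bench; z up, y along the row towards the largest disc. The next larger peg is 67 mm along +y.
- peg_2: dowel for the second smallest hole saw, 10 mm thick and 32 mm tall, upright on the storage board in the middle of a black disc of 49 mm diameter. The board, fixed light plywood 300 x 90 x 18 mm, has all four dowels in one row along its length. Origin at the dowel's foot on the board top, 18 mm above the bench; z up, y along the row towards the largest disc. The next larger peg is 76 mm along +y.
- peg_3: dowel for the second largest hole saw, 10 mm thick and 32 mm tall, upright on the storage board in the middle of a black disc of 59 mm diameter. The board, fixed light plywood 300 x 90 x 18 mm, has all four dowels in one row along its length. Origin at the dowel's foot on the board top, 18 mm above the bench; z up, y along the row towards the largest disc. The next larger peg is 86 mm along +y.
- peg_4: dowel for the largest hole saw, 10 mm thick and 32 mm tall, upright on the storage board in the middle of a black disc of 68 mm diameter. The board, fixed light plywood 300 x 90 x 18 mm, has all four dowels in one row along its length. Origin at the dowel's foot on the board top, 18 mm above the bench; z up, y along the row towards the largest disc.
There are look-alikes about, which are no part of the job. What is shaped like the saw_3 but green or white is not meant.

How it is judged:
By the outcome, as a careful person would: the job done as asked, in the order asked, and still so for the second after the job is handed in, with the robot touching nothing.
It also fails if it takes over 99 s, if anything falls off the work surface, if the arm or the gripper's body presses on something with over 40 N, if the wrist force passes 120 N, or if a joint passes its speed limit or range.

## Robot

A 6-joint arm with a two-finger parallel gripper is mounted at the origin on the work surface. World frame = base frame: x ahead of the robot, y to its left, z up, the work surface at z = 0. Lengths are in m, angles in rad, forces in N, time in s.
With the tool pointing down it reaches from about 0.35 to 0.775 m from the base axis. Payload 5.5 kg.
Tool frame: the origin (TCP) lies midway between the tips of the shut fingers; the grasp point (between the pads) lies hold_point_z behind it (hold_point_z is the distance from the TCP to the grasp point, in m); z points along the fingers, y is the direction in which the jaws open and shut (so a half turn about z gives the same grasp; the last joint's range is limited). The gripper opens to 85 mm and grips with 20 to 120 N. Pads are 22 mm wide; open, the fingers measure 114 mm over their backs; the gripper's body (76 mm by 85 mm) begins 54 mm behind the grasp point. The pads swing forward as they close: fully open they stand 13 mm farther back than shut.
Start: joints at [1.117, 0.313, 0.046, 1.304, 0, 1.431], TCP at [0.178, 0.547, 0.231] pointing down, gripper open.
Joint ranges: [-2.76, 2.76], [-0.86, 1.69], [-1.03, 1.26], [-2.2, 2.34], [-1.47, 1.5], [-3.14, 3.14]. Speed limits (rad/s): [2.57, 2.57, 3.14, 3.14, 3.14, 3.14].

## Interface

Orientations are given as a unit quaternion [w, x, y, z].
In Python, from workcell import * gives the robot as it stands. The module is installed in compiled form; this text tells all that it offers.
- The arm moves only by the tool jog_arm, never from a script. Its argument "plan" is a list of rows, each a list of 6 numbers: the shift along the world's x, y, z in m, then the turn, a rotation vector about the world's x, y, z in degrees. A call has exactly 10 rows; each row shifts and turns the commanded pose from where the row before left it; what a row does not reach is not made up. A row lasts 1/10 s, in which the tool goes at most 50 mm and 8.59 degrees, less where a joint would pass 70% of its speed; a pose out of reach is approached as far as the arm can. A call with a gripper value outside its range is refused whole. "hand" is the opening, from 0 (shut) to 1 (fully open), set as the call begins (left out, the last holds). The fingers move at their own pace and stop on an object; "force" is the grip in N (left out, the last holds). Time passes only in rows, so rows that do not move let the fingers close, or fill a call up. It gives the time, the measured TCP pose, the force and the opening at its end, in the units of the state.
- get_state(): the state, without advancing time (a new reading comes with each control period).
- read_camera(name): name is "side" or "top" or "wrist"; returns the picture (400x640x3 uint8, red, green, blue); there is no depth.
- calibration(name): a dict with "K" (3x3 intrinsics, pixels), "world_to_cam" (4x4, takes a point from world to camera coordinates). Camera axes: x right, y down, z forward; pixel columns grow to the right and rows downward; lengths in m; the calibration is good to about 2 mm. The wrist camera is an equidistant fisheye: a pixel r from the principal point sees the ray r / f radians off the axis. A picture is of the moment at which its call begins: read the wrist's pose just before it. calibration takes no time and is no camera call; for the wrist camera it gives the pose at the moment of the call.
- hand_in(): hands the job in, once; it reports no verdict.
The state is a dict: "clock": time; "joint_pos": joint angles; "qvel": joint speeds; "tau": joint torques, N m; "tcp_pos": TCP position; "orientation": TCP orientation; "wrist_force": force on the tool from outside, world axes, zero at the start; "ft_torque": the same for the moment, N m; "finger_gap": finger opening in m.
Only numpy, scipy, OpenCV 4.12 (cv2) and the standard library are available. Lean on these libraries where they do the work, as an engineer would, in place of code of your own. Each camera call takes 0.05 s, during which the arm holds its last target.

## Working session

There is one attempt and no reset: what is moved stays moved. The work goes in short steps, Python scripts to look and compute and a tool call to move; the robot and the scene stay as the last step left them, time stands still between calls to the robot, and variables do not carry over. Pictures are saved under pics/ and viewed, and the job is handed in when it is done.

Besides the shell and the picture viewer there is one more tool, called after "Call:" in YAML: its name, and indented under it one key for each argument. jog_arm: Moves the arm, as the interface text tells. Its arguments: {"type":"object","properties":{"plan":{"type":"array","items":{"type":"array","items":{"type":"number"}}},"hand":{"type":"number"},"force":{"type":"number"}},"required":["plan"]}

```bash
mkdir -p pics; python3 - <<'E'
from workcell import *
import cv2
s=get_state();print(s)
for n in("top","side","wrist"):
    c=calibration(n);print(n,c)
    cv2.imwrite(f"pics/{n}0.png",read_camera(n)[:,:,::-1])
try: print(hold_point_z)
except Exception as e: print(e)
E
```

```text
{'clock': 0.0, 'joint_pos': array([1.11742667e+00, 3.14011108e-01, 4.49528077e-02, 1.30365374e+00,
       7.17406965e-06, 1.43119379e+00]), 'qvel': array([-1.16663338e-03,  6.62704339e-04, -1.73990277e-04, -6.87034225e-04,
       -1.92899186e-04, -4.04109323e-05]), 'tau': array([ 9.59359350e-04, -4.80628717e+01,  2.98533046e+01,  1.92941894e-02,
       -2.71484387e-04, -4.83067112e-06]), 'tcp_pos': array([0.17723682, 0.54642776, 0.23039213]), 'orientation': array([-2.83278960e-04,  1.56240737e-01,  9.87718540e-01, -9.15015342e-04]), 'wrist_force': array([-0.04534591, -0.52316357,  0.36032563]), 'ft_torque': array([-0.00478647,  0.02251871,  0.00683472]), 'finger_gap': 0.08533146534912034}
top {'K': array([[418.32315816,   0.        , 317.45339124],
       [  0.        , 418.32315816, 201.96280306],
       [  0.        ,   0.        ,   1.        ]]), 'world_to_cam': array([[ 0.00387559, -0.99991002,  0.01284262,  0.06023918],
       [-0.99651462, -0.00493197, -0.08327243,  0.48303414],
       [ 0.08332828, -0.01247513, -0.99644406,  1.15638342],
       [ 0.        ,  0.        ,  0. 
[... 188 characters left out ...]
), 'world_to_cam': array([[ 0.78290496, -0.62211377, -0.00585477, -0.33662361],
       [-0.40508852, -0.50259987, -0.76373861,  0.25253467],
       [ 0.4721897 ,  0.60030645, -0.64549908,  0.6974357 ],
       [ 0.        ,  0.        ,  0.        ,  1.        ]])}
wrist {'K': array([[309.70691629,   0.        , 324.66851026],
       [  0.        , 309.70691629, 201.54684885],
       [  0.        ,   0.        ,   1.        ]]), 'world_to_cam': array([[ 0.30660933,  0.95183393, -0.00170095, -0.57562143],
       [ 0.91278154, -0.29352201,  0.28403292, -0.03715042],
       [ 0.2698529 , -0.08863974, -0.95881302,  0.37872339],
       [ 0.        ,  0.        ,  0.        ,  1.        ]])}
0.0187
```

View pics/top0.png

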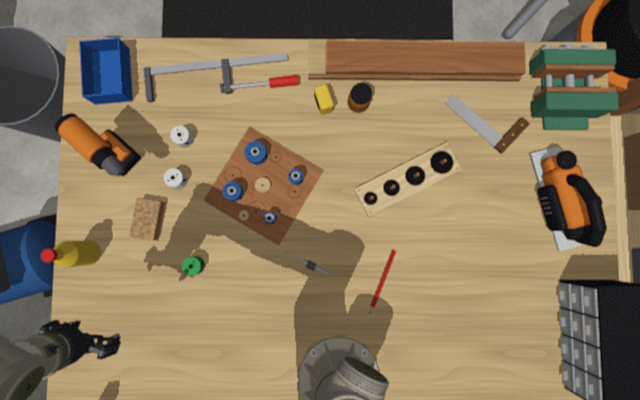

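View pics/side0.png

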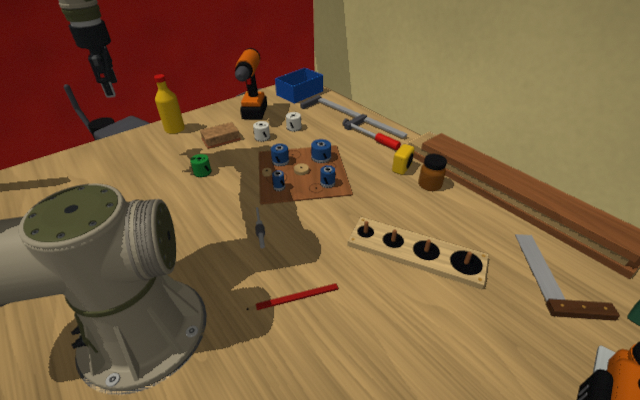

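View pics/wrist0.png

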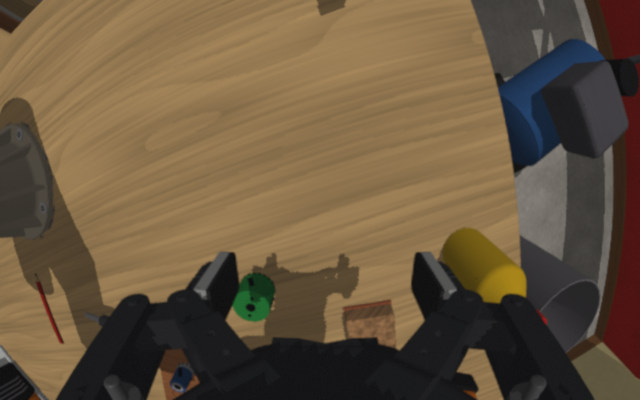

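```bash
cat > h.py <<'E'
import numpy as np, cv2
from workcell import *
def ray(c,u,v):
    K=c["K"];T=c["world_to_cam"]
    d=np.linalg.inv(K)@np.array([u,v,1.]);R=T[:3,:3]
    return -R.T@T[:3,3],R.T@d
def plane(c,u,v,z):
    o,d=ray(c,u,v);return o+d*(z-o[2])/d[2]
def wray(c,u,v):
    K=c["K"];T=c["world_to_cam"];a=(u-K[0,2])/K[0,0];b=(v-K[1,2])/K[1,1];r=np.hypot(a,b)
    d=np.array([np.sin(r)*a/r,np.sin(r)*b/r,np.cos(r)]) if r>1e-9 else np.array([0,0,1.])
    R=T[:3,:3];return -R.T@T[:3,3],R.T@d
def wplane(c,u,v,z):
    o,d=wray(c,u,v);return o+d*(z-o[2])/d[2]
def proj(c,p):
    q=c["world_to_cam"]@np.append(p,1.);q=c["K"]@q[:3];return q[:2]/q[2]
E
python3 - <<'E'
from h import *
im=cv2.imread("pics/top0.png");sd=cv2.imread("pics/side0.png")
a=cv2.resize(im[120:250,195:330],None,fx=5,fy=5,interpolation=cv2.INTER_CUBIC);cv2.imwrite("pics/ts.png",a[:600])
cv2.imwrite("pics/tb.png",cv2.resize(im[135:220,345:470],None,fx=6,fy=6,interpolation=cv2.INTER_CUBIC))
cv2.imwrite("pics/ss.png",cv2.resize(sd[130:210,245:360],None,fx=6,fy=6,interpolation=cv2.INTER_CUBIC))
cv2.imwrite("pics/sb.png",cv2.resize(sd[210:290,340:495],None,fx=5,fy=5,interpolation=cv2.INTER_CUBIC))
c=calibration("top")
for n,x,z in(("saw",im,.054),):
    h=cv2.cvtColor(x,cv2.COLOR_BGR2HSV)
    m=cv2.inRange(h,(100,110,40),(120,255,255));m[:,:200]=0;m[:,340:]=0;m[:120]=0;m[250:]=0
    m=cv2.morphologyEx(m,cv2.MORPH_CLOSE,np.ones((5,5)))
    for k in cv2.findContours(m,0,2)[0]:
        A=cv2.contourArea(k)
        if A<30: continue
        (u,v),r=cv2.minEnclosingCircle(k); b=cv2.boundingRect(k);print(b,A,plane(c,u,v,.045).round(4))
h=cv2.cvtColor(im,cv2.COLOR_BGR2HSV);m=cv2.inRange(h,(0,0,0),(180,255,60));m[:,:355]=0;m[:,465:]=0;m[:140]=0;m[215:]=0
for k in cv2.findContours(m,0,2)[0]:
    if cv2.contourArea(k)>30: print(cv2.boundingRect(k),cv2.contourArea(k),cv2.fitEllipse(cv2.convexHull(k)))
E
```

```text
(223, 182, 20, 19) 253.5 [0.5087 0.2967 0.045 ]
(289, 169, 14, 15) 144.0 [0.5524 0.1223 0.045 ]
(245, 141, 22, 23) 344.0 [0.6187 0.2351 0.045 ]
(365, 193, 12, 11) 90.5 ((370.1236572265625, 197.86512756347656), (10.733231544494629, 11.858112335205078), 104.2198715209961)
(384, 180, 15, 15) 151.0 ((391.12255859375, 187.29078674316406), (14.104645729064941, 14.876654624938965), 111.4876480102539)
(406, 167, 18, 18) 233.0 ((414.6990966796875, 175.24342346191406), (17.607471466064453, 18.180870056152344), 108.83444213867188)
(431, 152, 22, 21) 325.5 ((441.3333435058594, 161.80471801757812), (20.44775390625, 21.4254150390625), 114.95183563232422)
```

View pics/ts.png

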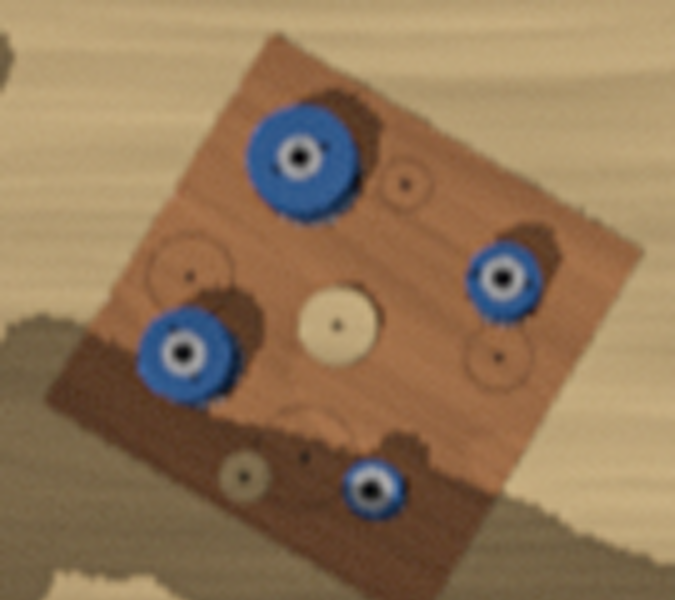

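View pics/tb.png

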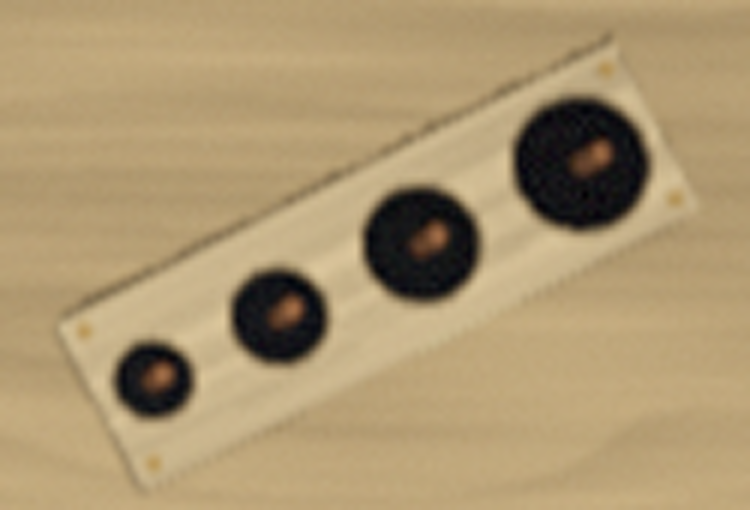

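View pics/ss.png

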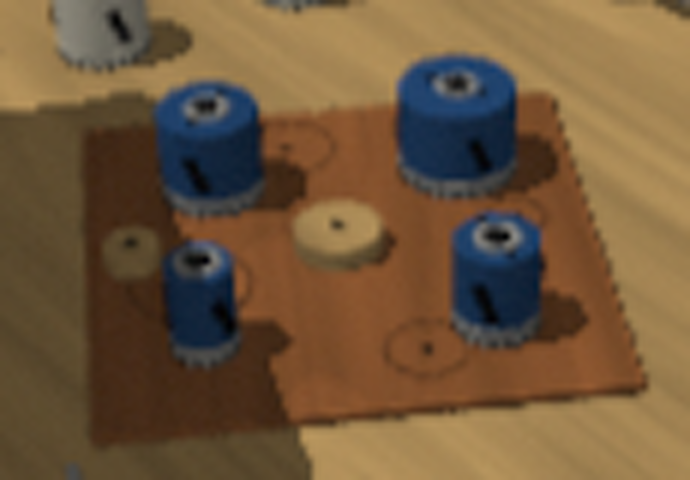

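View pics/sb.png

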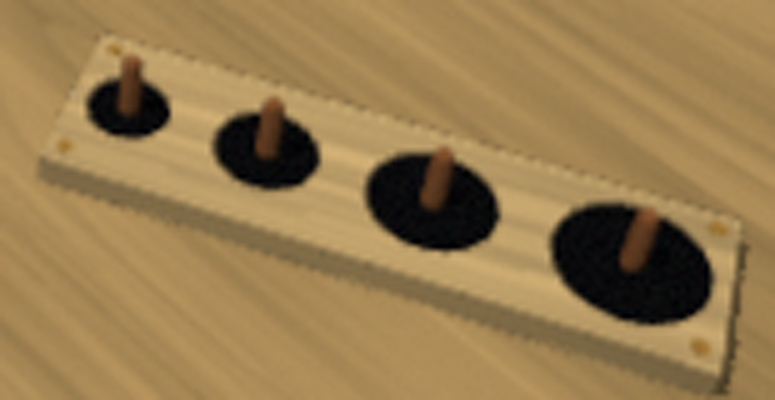

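```bash
cat > m.py <<'E'
from h import *
T=calibration("top");S=calibration("side")
im=cv2.imread("pics/top0.png");sd=cv2.imread("pics/side0.png")
def dark(img,u,v,R=5):
    g=cv2.cvtColor(img,cv2.COLOR_BGR2GRAY).astype(float);u0,v0=round(u),round(v)
    ys,xs=np.mgrid[v0-2:v0+3,u0-2:u0+3];w=np.clip(95-g[v0-2:v0+3,u0-2:u0+3],0,None)
    return (xs*w).sum()/w.sum(),(ys*w).sum()/w.sum()
top=[(269.2,217.8),(295.6,175.6),(231.8,190.4),(254.8,151.4)]
side=[(197,261),(497,236),(206,105),(456,84)]
def tri(a,b):
    o1,d1=ray(T,*a);o2,d2=ray(S,*b);A=np.stack([d1,-d2],1);t=np.linalg.lstsq(A,o2-o1,rcond=None)[0]
    p,q=o1+d1*t[0],o2+d2*t[1];return (p+q)/2,np.linalg.norm(p-q)
for i in range(4):
    a=dark(im,*top[i]);b=dark(sd,side[i][0]/6+245-.4,side[i][1]/6+130-.4)
    print(i+1,np.round(a,1),np.round(b,1),"top",plane(T,*a,.054).round(4),"side",plane(S,*b,.054).round(4),"tri",tri(a,b)[0].round(4),round(tri(a,b)[1],4))
def discs(x,y0,y1,x0,x1):
    h=cv2.cvtColor(x,cv2.COLOR_BGR2HSV);m=cv2.inRange(h,(0,0,0),(180,255,75));M=np.zeros_like(m);M[y0:y1,x0:x1]=m[y0:y1,x0:x1]
    r=[cv2.fitEllipse(cv2.convexHull(k))[0] for k in cv2.findContours(M,0,1)[0] if cv2.contourArea(k)>30]
    return sorted(r)
# along-row offsets
off=np.array([0,67,143,229])/1000
for n,C,ds in(("top",T,discs(im,140,215,355,465)),("side",S,discs(sd,215,282,350,490))):
    P=np.array([plane(C,*d,.018) for d in ds])[:,:2]
    print(n,P.round(4),np.linalg.norm(np.diff(P,axis=0),axis=1).round(4))
    o=off-off.mean();c=P.mean(0);k=((P-c)*o[:,None]).sum(0);k/=np.linalg.norm(k);print("fit",(c+o[:,None]*k).round(4),k, np.degrees(np.arctan2(k[1],k[0])))
E
python3 m.py
```

```text
1 [268.6 217.8] [276.8 173. ] top [0.436  0.1953 0.054 ] side [0.4381 0.1952 0.054 ] tri [0.4367 0.1948 0.0548] 0.0019
2 [295.1 175.2] [327.4 168.9] top [0.5534 0.1245 0.054 ] side [0.5559 0.1242 0.054 ] tri [0.5542 0.1238 0.0549] 0.0022
3 [231.1 190.1] [278.9 146.8] top [0.5112 0.2985 0.054 ] side [0.5147 0.3007 0.054 ] tri [0.5117 0.2975 0.0567] 0.0019
4 [254.4 151. ] [320.7 143.8] top [0.6198 0.2369 0.054 ] side [0.6212 0.2355 0.054 ] tri [0.6207 0.2364 0.0537] 0.002
top [[ 0.4954 -0.0863]
 [ 0.5256 -0.1455]
 [ 0.5604 -0.2136]
 [ 0.5994 -0.2901]] [0.0665 0.0765 0.0859]
fit [[ 0.4953 -0.0861]
 [ 0.5257 -0.1458]
 [ 0.5603 -0.2135]
 [ 0.5994 -0.2901]] [ 0.45461549 -0.8906878 ] -62.95980307302136
side [[ 0.4995 -0.0873]
 [ 0.5283 -0.1482]
 [ 0.5627 -0.2163]
 [ 0.6021 -0.2929]] [0.0674 0.0763 0.0861]
fit [[ 0.4991 -0.088 ]
 [ 0.529  -0.1479]
 [ 0.563  -0.2159]
 [ 0.6015 -0.2928]] [ 0.44724    -0.89441399] -63.4332574914899
```

Call:
jog_arm:
  plan:
    - [0.026,-0.035,-0.008,0,0,-4.5]
    - [0.026,-0.035,-0.008,0,0,-4.5]
    - [0.026,-0.035,-0.008,0,0,-4.5]
    - [0.026,-0.035,-0.008,0,0,-4.5]
    - [0.026,-0.035,-0.008,0,0,-4.5]
    - [0.026,-0.035,-0.008,0,0,-4.5]
    - [0.026,-0.035,-0.008,0,0,-4.5]
    - [0.026,-0.035,-0.008,0,0,-4.5]
    - [0.026,-0.035,-0.008,0,0,-4.6]
    - [0.026,-0.035,-0.008,0,0,-4.6]
  hand: 1
  force: 40

```text
clock: 1.15
tcp_pos: [0.4382, 0.1953, 0.151]
orientation: [0.0, 0.525, 0.851, 0.0]
wrist_force: [0.4, 0.3, 1.1]
finger_gap: 0.0852
```

```bash
cat > w.py <<'E'
import sys
from h import *
n=sys.argv[1]
s=get_state();c=calibration("wrist");im=read_camera("wrist")[:,:,::-1]
cv2.imwrite(f"pics/{n}.png",im);np.savez(f"pics/{n}.npz",K=c["K"],T=c["world_to_cam"])
R=cv2.Rodrigues(np.zeros(3))[0]
w,x,y,z=s["orientation"]
print(s["clock"],s["tcp_pos"].round(4),s["orientation"].round(4),"jaw",np.degrees(np.arctan2(1-2*(x*x+z*z),2*(x*y-w*z))).round(2),s["finger_gap"],s["wrist_force"].round(1))
E
python3 w.py w1
```

```text
1.15 [0.4382 0.1953 0.151 ] [0.000e+00 5.252e-01 8.509e-01 1.000e-04] jaw 26.63 0.08515942340612284 [0.4 0.3 1.1]
```

View pics/w1.png

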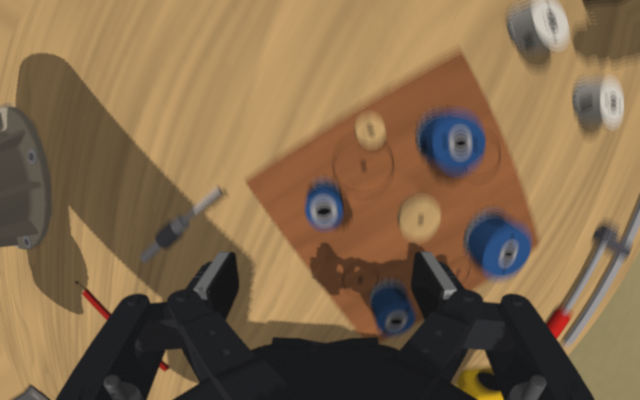

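```bash
python3 - <<'E'
from h import *
d=np.load("pics/w1.npz");c=dict(K=d["K"],world_to_cam=d["T"])
for n,u,v in((1,323.5,210.5),(2,396,321),(3,459.5,143),(4,508,253.5)): print(n,wplane(c,u,v,.054).round(4))
R=d["T"][:3,:3];print(-R.T@d["T"][:3,3])
E
```

```text
1 [0.4398 0.191  0.054 ]
2 [0.5553 0.1202 0.054 ]
3 [0.5136 0.2929 0.054 ]
4 [0.6218 0.2317 0.054 ]
[0.40540667 0.26157569 0.29314947]
```

```bash
python3 w.py w2; python3 - <<'E'
from h import *
im=cv2.imread("pics/w2.png");cv2.imwrite("pics/w2c.png",cv2.resize(im[100:350,280:560],None,fx=2.4,fy=2.4,interpolation=cv2.INTER_CUBIC))
E
```

```text
1.2 [0.4418 0.1908 0.1498] [ 0.0017  0.5288  0.8487 -0.001 ] jaw 26.15 0.08552068110047913 [ 3.8 -2.4 -0.5]
```

View pics/w2c.png

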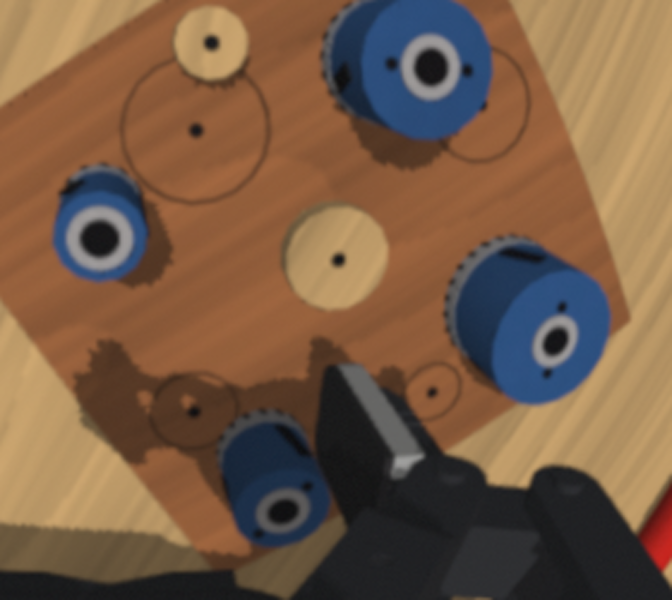

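```bash
python3 - <<'E'
from h import *
d=np.load("pics/w2.npz");c=dict(K=d["K"],world_to_cam=d["T"])
for n,u,v in((1,100,239),(2,284,511),(3,431,67),(4,555,342)): print(n,wplane(c,280+u/2.4-.3,100+v/2.4-.3,.054).round(4))
print(get_state()["tcp_pos"])
E
```

```text
1 [0.4377 0.1942 0.054 ]
2 [0.5541 0.1246 0.054 ]
3 [0.5111 0.2981 0.054 ]
4 [0.6201 0.2365 0.054 ]
[0.4398747  0.19317004 0.15020182]
```

Call:
jog_arm:
  plan:
    - [0,-0.001,-0.015,0,0,0]
    - [0,0,-0.02,0,0,0]
    - [0,0,-0.02,0,0,0]
    - [0,0,-0.02,0,0,0]
    - [0,0,-0.015,0,0,0]
    - [0,0,0,0,0,0]
    - [0,0,0,0,0,0]
    - [0,0,0,0,0,0]
    - [0,0,0,0,0,0]
    - [0,0,0,0,0,0]

```text
clock: 2.25
tcp_pos: [0.4381, 0.1962, 0.0621]
orientation: [0.001, 0.524, 0.852, 0.001]
wrist_force: [-0.6, -0.5, -0.3]
finger_gap: 0.0855
```

Call:
jog_arm:
  plan:
    - [-0.001,-0.001,-0.01,0,0,0]
    - [0,0,-0.015,0,0,0]
    - [0,0,-0.01,0,0,0]
    - [0,0,-0.005,0,0,0]
    - [0,0,0,0,0,0]
    - [0,0,0,0,0,0]
    - [0,0,0,0,0,0]
    - [0,0,0,0,0,0]
    - [0,0,0,0,0,0]
    - [0,0,0,0,0,0]

```text
clock: 3.25
tcp_pos: [0.4367, 0.195, 0.0215]
orientation: [0.0, 0.524, 0.852, 0.0]
wrist_force: [0.0, -0.3, 0.0]
finger_gap: 0.0857
```

Call:
jog_arm:
  plan:
    - [0,0,0,0,0,0]
    - [0,0,0,0,0,0]
    - [0,0,0,0,0,0]
    - [0,0,0,0,0,0]
    - [0,0,0,0,0,0]
    - [0,0,0,0,0,0]
    - [0,0,0,0,0,0]
    - [0,0,0,0,0,0]
    - [0,0,0,0,0,0]
    - [0,0,0,0,0,0]
  hand: 0
  force: 40

```text
clock: 4.25
tcp_pos: [0.4366, 0.195, 0.0215]
orientation: [0.0, 0.524, 0.852, 0.0]
wrist_force: [-1.5, 0.8, 5.7]
finger_gap: 0.0315
```

Call:
jog_arm:
  plan:
    - [0,0,0.015,0,0,0]
    - [0,0,0.03,0,0,0]
    - [0,0,0.035,0,0,0]
    - [0.003,-0.012,0.03,0,0,0]
    - [0.006,-0.03,0.01,0,0,0]
    - [0.01,-0.045,0,0,0,0]
    - [0.01,-0.045,0,0,0,0]
    - [0.01,-0.045,0,0,0,0]
    - [0.009,-0.045,0,0,0,0]
    - [0.006,-0.03,0,0,0,0]

```text
clock: 5.25
tcp_pos: [0.4909, -0.0599, 0.1409]
orientation: [0.0, 0.525, 0.851, -0.0]
wrist_force: [-0.1, 0.0, -1.0]
finger_gap: 0.0314
```

Call:
jog_arm:
  plan:
    - [0.004,-0.02,0,0,0,0]
    - [0.002,-0.01,0,0,0,0]
    - [0,0,0,0,0,0]
    - [0,0,0,0,0,0]
    - [0,0,0,0,0,0]
    - [0,0,0,0,0,0]
    - [0,0,0,0,0,0]
    - [0,0,0,0,0,0]
    - [0,0,0,0,0,0]
    - [0,0,0,0,0,0]

```text
clock: 6.25
tcp_pos: [0.4965, -0.0869, 0.1414]
orientation: [0.0, 0.524, 0.852, 0.0]
wrist_force: [1.2, 0.0, -1.2]
finger_gap: 0.0313
```

```bash
python3 w.py w3; python3 - <<'E'
from h import *
for n in ("top","side"): cv2.imwrite(f"pics/{n}3.png",read_camera(n)[:,:,::-1])
E
```

```text
6.25 [ 0.4965 -0.0869  0.1414] [0.     0.5237 0.8519 0.    ] jaw 26.83 0.031284418559133984 [ 1.2  0.  -1.2]
```

View pics/w3.png

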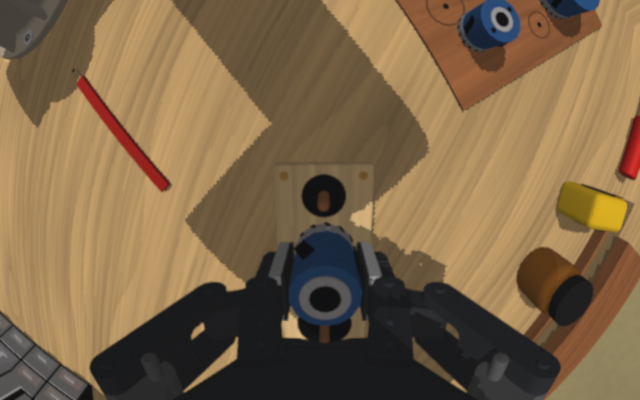

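View pics/side3.png

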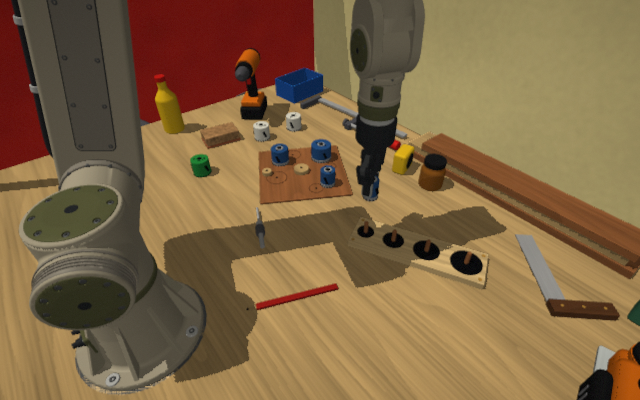

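```bash
python3 - <<'E'
from h import *
d=np.load("pics/w3.npz");c=dict(K=d["K"],world_to_cam=d["T"])
im=cv2.imread("pics/w3.png")
h=cv2.cvtColor(im,cv2.COLOR_BGR2HSV)
m=cv2.inRange(h,(0,0,0),(180,255,45));M=m*0;M[165:225,295:350]=m[165:225,295:350]
for k in cv2.findContours(M,0,1)[0]:
    if cv2.contourArea(k)>200:
        e=cv2.fitEllipse(cv2.convexHull(k));hl=cv2.convexHull(k)[:,0]
        P=np.array([wplane(c,u,v,.018)[:2] for u,v in hl]);(q,r)=cv2.minEnclosingCircle(P.astype(np.float32));print(e,wplane(c,*e[0],.018),q,r)
# held saw hole at z=.1414+.054-.0215
print("hole",wplane(c,324.5,298.5,.174))
print("corner screws",wplane(c,284,175.5,.018),wplane(c,363,175.5,.018))
cv2.imwrite("pics/w3c.png",cv2.resize(im[150:350,250:400],None,fx=4,fy=3,interpolation=cv2.INTER_CUBIC))
E
```

```text
((323.27899169921875, 195.3873291015625), (41.06306076049805, 42.46967315673828), 87.51899719238281) [ 0.49549005 -0.08656127  0.018     ] (0.4956307113170624, -0.08684131503105164) 0.019193673506379128
hole [ 0.49752303 -0.08787792  0.174     ]
corner screws [ 0.45646386 -0.08600945  0.018     ] [ 0.51838677 -0.05453162  0.018     ]
```

View pics/w3c.png

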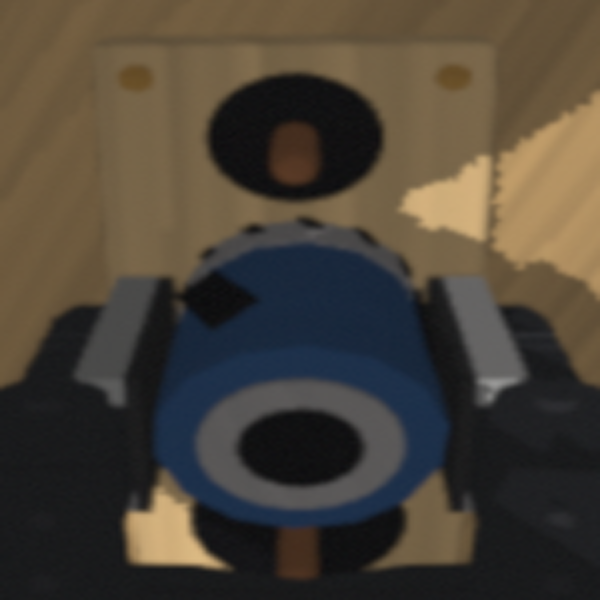

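Call:
jog_arm:
  plan:
    - [-0.0015,0.001,-0.01,0,0,0]
    - [0,0,-0.015,0,0,0]
    - [0,0,-0.02,0,0,0]
    - [0,0,-0.02,0,0,0]
    - [0,0,-0.02,0,0,0]
    - [0,0,-0.01,0,0,0]
    - [0,0,-0.005,0,0,0]
    - [0,0,0,0,0,0]
    - [0,0,0,0,0,0]
    - [0,0,0,0,0,0]

```text
clock: 7.4
tcp_pos: [0.4958, -0.0863, 0.0422]
orientation: [0.001, 0.524, 0.852, 0.0]
wrist_force: [0.2, 0.1, -0.6]
finger_gap: 0.0316
```

Call:
jog_arm:
  plan:
    - [0,0,-0.002,0,0,0]
    - [0,0,-0.002,0,0,0]
    - [0,0,-0.002,0,0,0]
    - [0,0,-0.001,0,0,0]
    - [0,0,0,0,0,0]
    - [0,0,0,0,0,0]
    - [0,0,0,0,0,0]
    - [0,0,0,0,0,0]
    - [0,0,0,0,0,0]
    - [0,0,0,0,0,0]

```text
clock: 8.4
tcp_pos: [0.4951, -0.086, 0.0344]
orientation: [0.0, 0.524, 0.852, 0.0]
wrist_force: [-0.5, 0.1, -0.8]
finger_gap: 0.0314
```

Call:
jog_arm:
  plan:
    - [0,0,-0.0005,0,0,0]
    - [0,0,-0.0005,0,0,0]
    - [0,0,-0.0005,0,0,0]
    - [0,0,0,0,0,0]
    - [0,0,0,0,0,0]
    - [0,0,0,0,0,0]
    - [0,0,0,0,0,0]
    - [0,0,0,0,0,0]
    - [0,0,0,0,0,0]
    - [0,0,0,0,0,0]

```text
clock: 9.4
tcp_pos: [0.4951, -0.0861, 0.0335]
orientation: [0.0, 0.524, 0.852, 0.0]
wrist_force: [-1.7, 0.2, 5.3]
finger_gap: 0.0318
```

Contact (5 N up) at the expected height. Release.

Call:
jog_arm:
  plan:
    - [0,0,0,0,0,0]
    - [0,0,0,0,0,0]
    - [0,0,0,0,0,0]
    - [0,0,0,0,0,0]
    - [0,0,0,0,0,0]
    - [0,0,0,0,0,0]
    - [0,0,0.01,0,0,0]
    - [0,0,0.03,0,0,0]
    - [0,0,0.04,0,0,0]
    - [0,0,0.04,0,0,0]
  hand: 1

```text
clock: 10.4
tcp_pos: [0.4945, -0.0859, 0.1545]
orientation: [-0.0, 0.524, 0.852, -0.0]
wrist_force: [1.7, 0.2, 0.6]
finger_gap: 0.0856
```

Call:
jog_arm:
  plan:
    - [0.0052,0.0205,0,0,0,0]
    - [0.01,0.036,0,0,0,0]
    - [0.012,0.042,0,0,0,0]
    - [0.012,0.042,0,0,0,0]
    - [0.01,0.036,0,0,0,0]
    - [0.006,0.022,0,0,0,0]
    - [0.004,0.012,0,0,0,0]
    - [0,0,0,0,0,0]
    - [0,0,0,0,0,0]
    - [0,0,0,0,0,0]

```text
clock: 11.4
tcp_pos: [0.5539, 0.1232, 0.1529]
orientation: [-0.0, 0.524, 0.851, -0.0]
wrist_force: [-0.2, 0.9, 0.5]
finger_gap: 0.0856
```

Call:
jog_arm:
  plan:
    - [0,0,-0.01,0,0,0]
    - [0,0,-0.02,0,0,0]
    - [0,0,-0.02,0,0,0]
    - [0,0,-0.02,0,0,0]
    - [0,0,-0.015,0,0,0]
    - [0,0,-0.005,0,0,0]
    - [0,0,0,0,0,0]
    - [0,0,0,0,0,0]
    - [0,0,0,0,0,0]
    - [0,0,0,0,0,0]

```text
clock: 12.4
tcp_pos: [0.5549, 0.1245, 0.0637]
orientation: [0.001, 0.524, 0.852, 0.001]
wrist_force: [0.4, 0.1, -0.5]
finger_gap: 0.0854
```

```bash
python3 w.py w4; python3 - <<'E'
from h import *
cv2.imwrite("pics/top4.png",read_camera("top")[:,:,::-1]);cv2.imwrite("pics/side4.png",read_camera("side")[:,:,::-1])
im=cv2.imread("pics/top4.png");sd=cv2.imread("pics/side4.png");a=cv2.resize(im[135:220,345:470],(625,425),interpolation=cv2.INTER_CUBIC)
cv2.imwrite("pics/tb4.png",a);cv2.imwrite("pics/sb4.png",cv2.resize(sd[200:290,340:495],None,fx=5,fy=5,interpolation=cv2.INTER_CUBIC))
E
```

```text
12.4 [0.5549 0.1245 0.0637] [7.000e-04 5.238e-01 8.518e-01 5.000e-04] jaw 26.82 0.08540829566617 [ 0.4  0.1 -0.5]
```

View pics/w4.png

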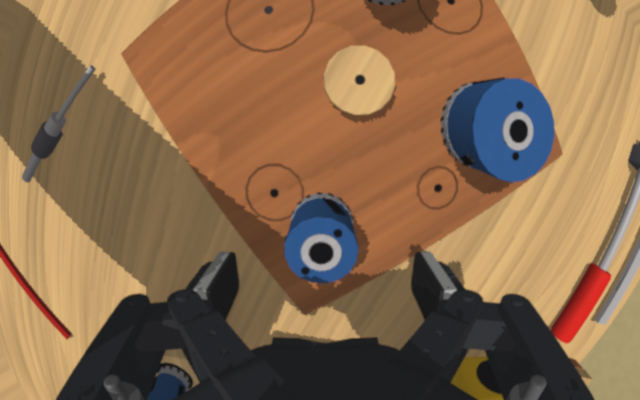

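View pics/tb4.png

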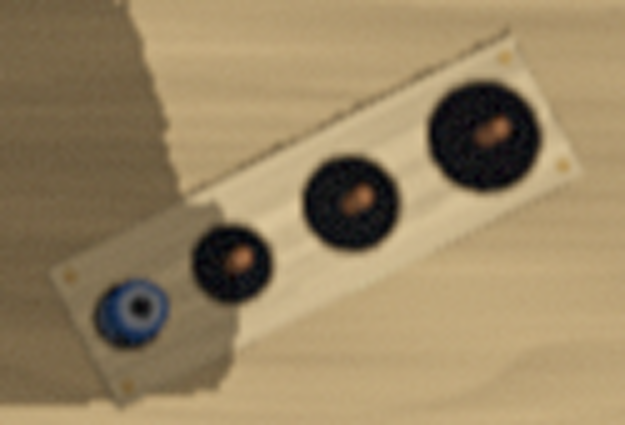

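View pics/sb4.png

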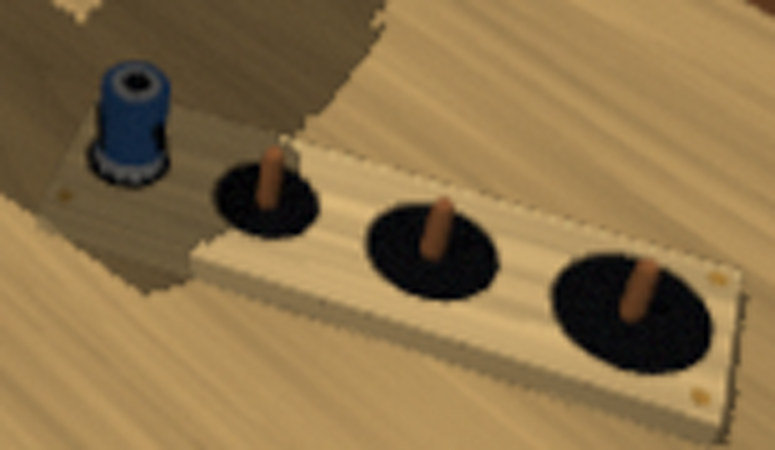

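```bash
python3 - <<'E'
from h import *
d=np.load("pics/w4.npz");c=dict(K=d["K"],world_to_cam=d["T"])
print(2,wplane(c,321.5,253,.054).round(4),4,wplane(c,518,131,.054).round(4))
T=calibration("top");print("saw1 hole top",plane(T,345+141/5,135+306/5,.066))
E
```

```text
2 [0.554  0.1236 0.054 ] 4 [0.62  0.236 0.054]
saw1 hole top [ 0.49530644 -0.08798594  0.066     ]
```

Call:
jog_arm:
  plan:
    - [-0.001,-0.0005,-0.01,0,0,0]
    - [0,0,-0.015,0,0,0]
    - [0,0,-0.01,0,0,0]
    - [0,0,-0.006,0,0,0]
    - [0,0,0,0,0,0]
    - [0,0,0,0,0,0]
    - [0,0,0,0,0,0]
    - [0,0,0,0,0,0]
    - [0,0,0,0,0,0]
    - [0,0,0,0,0,0]

```text
clock: 13.55
tcp_pos: [0.5534, 0.124, 0.0221]
orientation: [0.0, 0.524, 0.852, 0.0]
wrist_force: [0.3, 0.2, -0.6]
finger_gap: 0.0851
```

Call:
jog_arm:
  plan:
    - [0,0,0,0,0,0]
    - [0,0,0,0,0,0]
    - [0,0,0,0,0,0]
    - [0,0,0,0,0,0]
    - [0,0,0,0,0,0]
    - [0,0,0,0,0,0]
    - [0,0,0,0,0,0]
    - [0,0,0,0,0,0]
    - [0,0,0,0,0,0]
    - [0,0,0,0,0,0]
  hand: 0

```text
clock: 14.55
tcp_pos: [0.5533, 0.1239, 0.0221]
orientation: [0.0, 0.524, 0.852, 0.0]
wrist_force: [-1.3, 0.4, 6.0]
finger_gap: 0.0405
```

Call:
jog_arm:
  plan:
    - [0,0,0.015,0,0,0]
    - [0,0,0.03,0,0,0]
    - [0,0,0.035,0,0,0]
    - [-0.001,-0.012,0.03,0,0,0]
    - [-0.003,-0.028,0.01,0,0,0]
    - [-0.004,-0.04,0,0,0,0]
    - [-0.0045,-0.045,0,0,0,0]
    - [-0.0045,-0.045,0,0,0,0]
    - [-0.004,-0.04,0,0,0,0]
    - [-0.003,-0.03,0,0,0,0]

```text
clock: 15.55
tcp_pos: [0.5285, -0.1183, 0.1411]
orientation: [-0.0, 0.524, 0.851, -0.0]
wrist_force: [1.3, 0.4, -0.9]
finger_gap: 0.0402
```

Call:
jog_arm:
  plan:
    - [-0.0025,-0.02,0,0,0,0]
    - [-0.001,-0.01,0,0,0,0]
    - [0,0,0,0,0,0]
    - [0,0,0,0,0,0]
    - [0,0,0,0,0,0]
    - [0,0,0,0,0,0]
    - [0,0,0,0,0,0]
    - [0,0,0,0,0,0]
    - [0,0,0,0,0,0]
    - [0,0,0,0,0,0]

```text
clock: 16.55
tcp_pos: [0.5258, -0.146, 0.1419]
orientation: [0.0, 0.524, 0.852, 0.0]
wrist_force: [-0.5, -0.2, -0.7]
finger_gap: 0.0405
```

```bash
python3 w.py w5;python3 - <<'E'
from h import *
im=cv2.imread("pics/w5.png")
cv2.imwrite("pics/w5c.png",cv2.resize(im[100:350,225:425],None,fx=3,fy=2.4,interpolation=cv2.INTER_CUBIC))
E
```

```text
16.55 [ 0.5258 -0.146   0.1419] [1.000e-04 5.238e-01 8.518e-01 0.000e+00] jaw 26.83 0.04051069894264209 [-0.5 -0.2 -0.7]
```

View pics/w5c.png

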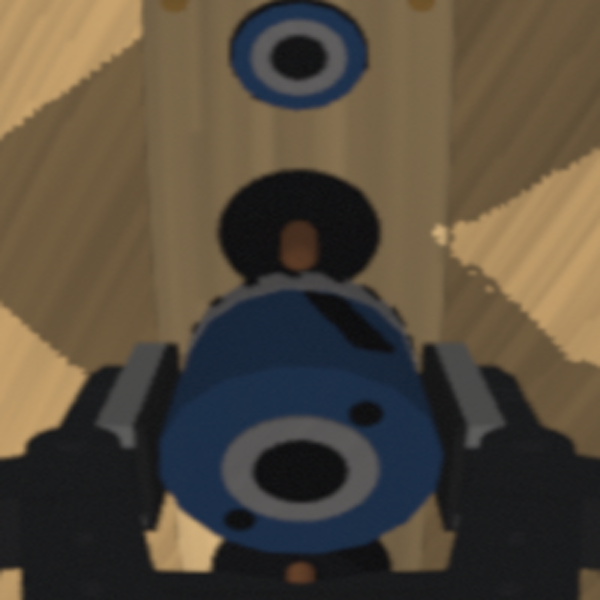

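```bash
python3 - <<'E'
from h import *
d=np.load("pics/w5.npz");c=dict(K=d["K"],world_to_cam=d["T"])
f=lambda u,v,z:wplane(c,225+(u+.5)/3-.5,100+(v+.5)/2.4-.5,z).round(4)
print("saw1",f(299,57,.066));L,R,Tp=f(219,232,.018),f(380,232,.018),f(299,170,.018)
print(L,R,(L+R)/2,np.linalg.norm(L-R),Tp, Tp+.0245*np.array([.4535,-.891,0]))
print("held",f(300,470,.1419-.0221+.054))
E
```

```text
saw1 [ 0.4961 -0.087   0.066 ]
[ 0.5048 -0.1569  0.018 ] [ 0.5475 -0.1351  0.018 ] [ 0.52615 -0.146    0.018  ] 0.0479429869741133 [ 0.5154 -0.1252  0.018 ] [ 0.52651075 -0.1470295   0.018     ]
held [ 0.5263 -0.1459  0.1738]
```

Call:
jog_arm:
  plan:
    - [0,0,-0.01,0,0,0]
    - [0,-0.0003,-0.015,0,0,0]
    - [0,0,-0.02,0,0,0]
    - [0,0,-0.02,0,0,0]
    - [0,0,-0.02,0,0,0]
    - [0,0,-0.01,0,0,0]
    - [0,0,-0.005,0,0,0]
    - [0,0,-0.002,0,0,0]
    - [0,0,-0.001,0,0,0]
    - [0,0,0,0,0,0]

```text
clock: 17.6
tcp_pos: [0.5263, -0.1466, 0.0395]
orientation: [0.001, 0.524, 0.852, 0.0]
wrist_force: [0.6, -0.2, -1.4]
finger_gap: 0.0403
```

Call:
jog_arm:
  plan:
    - [0,0,-0.001,0,0,0]
    - [0,0,-0.001,0,0,0]
    - [0,0,-0.001,0,0,0]
    - [0,0,-0.001,0,0,0]
    - [0,0,-0.001,0,0,0]
    - [0,0,-0.0005,0,0,0]
    - [0,0,0,0,0,0]
    - [0,0,0,0,0,0]
    - [0,0,0,0,0,0]
    - [0,0,0,0,0,0]

```text
clock: 18.6
tcp_pos: [0.5257, -0.1464, 0.0341]
orientation: [0.0, 0.524, 0.852, 0.0]
wrist_force: [-2.0, 0.1, 4.9]
finger_gap: 0.0404
```

Call:
jog_arm:
  plan:
    - [0,0,0,0,0,0]
    - [0,0,0,0,0,0]
    - [0,0,0,0,0,0]
    - [0,0,0,0,0,0]
    - [0,0,0,0,0,0]
    - [0,0,0,0,0,0]
    - [0,0,0.01,0,0,0]
    - [0,0,0.03,0,0,0]
    - [0,0,0.04,0,0,0]
    - [0,0,0.04,0,0,0]
  hand: 1

```text
clock: 19.6
tcp_pos: [0.5252, -0.1461, 0.155]
orientation: [-0.0, 0.524, 0.852, -0.0]
wrist_force: [1.2, -0.1, -0.6]
finger_gap: 0.0855
```

Call:
jog_arm:
  plan:
    - [0,0.02,0,0,0,0]
    - [0,0.035,0,0,0,0]
    - [-0.002,0.048,0,0,0,0]
    - [-0.002,0.048,0,0,0,0]
    - [-0.002,0.048,0,0,0,0]
    - [-0.002,0.048,0,0,0,0]
    - [-0.002,0.048,0,0,0,0]
    - [-0.002,0.048,0,0,0,0]
    - [-0.002,0.045,0,0,0,0]
    - [-0.0005,0.03,0,0,0,0]

```text
clock: 20.6
tcp_pos: [0.5106, 0.2747, 0.1543]
orientation: [0.0, 0.523, 0.852, 0.001]
wrist_force: [0.9, -0.8, 0.4]
finger_gap: 0.0852
```

Call:
jog_arm:
  plan:
    - [0,0.018,0,0,0,0]
    - [0,0.0085,-0.01,0,0,0]
    - [0,0,-0.02,0,0,0]
    - [0,0,-0.02,0,0,0]
    - [0,0,-0.02,0,0,0]
    - [0,0,-0.015,0,0,0]
    - [0,0,-0.005,0,0,0]
    - [0,0,0,0,0,0]
    - [0,0,0,0,0,0]
    - [0,0,0,0,0,0]

```text
clock: 21.6
tcp_pos: [0.5121, 0.2982, 0.0644]
orientation: [0.001, 0.524, 0.852, 0.001]
wrist_force: [0.9, 0.1, 0.1]
finger_gap: 0.0856
```

```bash
python3 w.py w6
```

```text
21.6 [0.5121 0.2982 0.0644] [6.000e-04 5.240e-01 8.517e-01 7.000e-04] jaw 26.8 0.0856097233978527 [0.9 0.1 0.1]
```

View pics/w6.png

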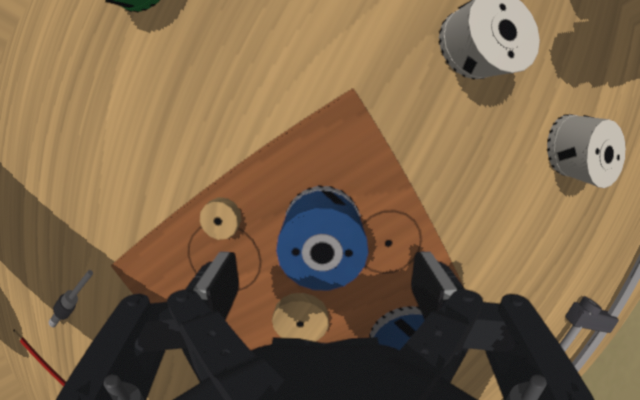

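```bash
python3 - <<'E'
from h import *
d=np.load("pics/w6.npz");c=dict(K=d["K"],world_to_cam=d["T"])
print(3,wplane(c,322,253,.054).round(4))
E
```

```text
3 [0.5115 0.2972 0.054 ]
```

Call:
jog_arm:
  plan:
    - [-0.0005,-0.0005,-0.01,0,0,0]
    - [0,0,-0.015,0,0,0]
    - [0,0,-0.01,0,0,0]
    - [0,0,-0.007,0,0,0]
    - [0,0,0,0,0,0]
    - [0,0,0,0,0,0]
    - [0,0,0,0,0,0]
    - [0,0,0,0,0,0]
    - [0,0,0,0,0,0]
    - [0,0,0,0,0,0]

```text
clock: 22.65
tcp_pos: [0.5109, 0.2977, 0.0216]
orientation: [0.0, 0.524, 0.852, 0.0]
wrist_force: [-0.0, 0.5, -0.1]
finger_gap: 0.0854
```

Call:
jog_arm:
  plan:
    - [0,0,0,0,0,0]
    - [0,0,0,0,0,0]
    - [0,0,0,0,0,0]
    - [0,0,0,0,0,0]
    - [0,0,0,0,0,0]
    - [0,0,0,0,0,0]
    - [0,0,0,0,0,0]
    - [0,0,0,0,0,0]
    - [0,0,0,0,0,0]
    - [0,0,0,0,0,0]
  hand: 0

```text
clock: 23.65
tcp_pos: [0.5108, 0.2977, 0.0216]
orientation: [0.0, 0.524, 0.852, 0.0]
wrist_force: [-1.8, -1.2, 5.5]
finger_gap: 0.0496
```

Call:
jog_arm:
  plan:
    - [0,0,0.015,0,0,0]
    - [0,0,0.03,0,0,0]
    - [0,0,0.035,0,0,0]
    - [0.001,-0.012,0.03,0,0,0]
    - [0.003,-0.03,0.01,0,0,0]
    - [0.004,-0.045,0,0,0,0]
    - [0.0045,-0.048,0,0,0,0]
    - [0.0045,-0.048,0,0,0,0]
    - [0.0045,-0.048,0,0,0,0]
    - [0.0045,-0.048,0,0,0,0]

```text
clock: 24.65
tcp_pos: [0.5364, 0.0169, 0.1407]
orientation: [-0.0, 0.524, 0.852, -0.0]
wrist_force: [1.1, -0.3, -1.1]
finger_gap: 0.0491
```

Call:
jog_arm:
  plan:
    - [0.0045,-0.048,0,0,0,0]
    - [0.0045,-0.048,0,0,0,0]
    - [0.0045,-0.048,0,0,0,0]
    - [0.004,-0.044,0,0,0,0]
    - [0.0035,-0.026,0,0,0,0]
    - [0.0015,-0.0125,0,0,0,0]
    - [0.001,-0.006,0,0,0,0]
    - [0,0,0,0,0,0]
    - [0,0,0,0,0,0]
    - [0,0,0,0,0,0]

```text
clock: 25.65
tcp_pos: [0.5601, -0.2123, 0.1414]
orientation: [-0.0, 0.523, 0.852, 0.0]
wrist_force: [-0.8, 0.5, -1.2]
finger_gap: 0.0497
```

Call:
jog_arm:
  plan:
    - [0,0,0,0,0,0]
    - [0,0,0,0,0,0]
    - [0,0,0,0,0,0]
    - [0,0,0,0,0,0]
    - [0,0,0,0,0,0]
    - [0,0,0,0,0,0]
    - [0,0,0,0,0,0]
    - [0,0,0,0,0,0]
    - [0,0,0,0,0,0]
    - [0,0,0,0,0,0]

```text
clock: 26.65
tcp_pos: [0.5602, -0.2139, 0.1413]
orientation: [0.0, 0.524, 0.852, 0.0]
wrist_force: [0.1, 1.0, -1.0]
finger_gap: 0.0491
```

```bash
python3 w.py w7;python3 - <<'E'
from h import *
im=cv2.imread("pics/w7.png")
cv2.imwrite("pics/w7c.png",cv2.resize(im[100:350,225:425],None,fx=3,fy=2.4,interpolation=cv2.INTER_CUBIC))
E
```

```text
26.65 [ 0.5602 -0.2139  0.1413] [0.     0.5239 0.8518 0.    ] jaw 26.82 0.049083706877457826 [ 0.1  1.  -1. ]
```

View pics/w7c.png

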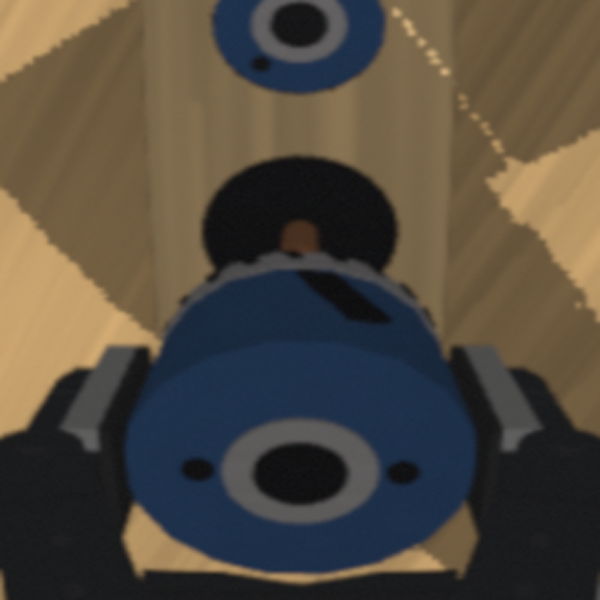

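```bash
python3 - <<'E'
from h import *
d=np.load("pics/w7.npz");c=dict(K=d["K"],world_to_cam=d["T"])
f=lambda u,v,z:wplane(c,225+(u+.5)/3-.5,100+(v+.5)/2.4-.5,z).round(4)
print("saw2",f(299.5,25,.066));L,R,Tp=f(203,231,.018),f(397.5,231,.018),f(299,156,.018)
print(L,R,(L+R)/2,np.linalg.norm(L-R),Tp, Tp+.0295*np.array([.4535,-.891,0]))
print("held",f(300.5,473,.1413-.0216+.054))
E
```

```text
saw2 [ 0.5264 -0.1465  0.066 ]
[ 0.5347 -0.2264  0.018 ] [ 0.5863 -0.2002  0.018 ] [ 0.5605 -0.2133  0.018 ] 0.05787054518492123 [ 0.5475 -0.1884  0.018 ] [ 0.56087825 -0.2146845   0.018     ]
held [ 0.561  -0.2141  0.1737]
```

Call:
jog_arm:
  plan:
    - [0,0,-0.01,0,0,0]
    - [0,0,-0.015,0,0,0]
    - [0,0,-0.02,0,0,0]
    - [0,0,-0.02,0,0,0]
    - [0,0,-0.02,0,0,0]
    - [0,0,-0.01,0,0,0]
    - [0,0,-0.005,0,0,0]
    - [0,0,-0.002,0,0,0]
    - [0,0,-0.001,0,0,0]
    - [0,0,0,0,0,0]

```text
clock: 27.7
tcp_pos: [0.5608, -0.2141, 0.0391]
orientation: [0.001, 0.524, 0.852, 0.0]
wrist_force: [0.8, -0.1, -1.0]
finger_gap: 0.0494
```

Call:
jog_arm:
  plan:
    - [0,0,-0.001,0,0,0]
    - [0,0,-0.001,0,0,0]
    - [0,0,-0.001,0,0,0]
    - [0,0,-0.001,0,0,0]
    - [0,0,-0.001,0,0,0]
    - [0,0,-0.0002,0,0,0]
    - [0,0,0,0,0,0]
    - [0,0,0,0,0,0]
    - [0,0,0,0,0,0]
    - [0,0,0,0,0,0]

```text
clock: 28.7
tcp_pos: [0.5602, -0.2139, 0.0336]
orientation: [0.0, 0.524, 0.852, 0.0]
wrist_force: [-2.5, 1.3, 4.7]
finger_gap: 0.0494
```

Call:
jog_arm:
  plan:
    - [0,0,0,0,0,0]
    - [0,0,0,0,0,0]
    - [0,0,0,0,0,0]
    - [0,0,0,0,0,0]
    - [0,0,0,0,0,0]
    - [0,0,0,0,0,0]
    - [0,0,0.01,0,0,0]
    - [0,0,0.03,0,0,0]
    - [0,0,0.04,0,0,0]
    - [0,0,0.04,0,0,0]
  hand: 1

```text
clock: 29.7
tcp_pos: [0.5598, -0.2136, 0.1548]
orientation: [-0.0, 0.524, 0.852, 0.0]
wrist_force: [1.3, 0.7, -0.4]
finger_gap: 0.0855
```

Call:
jog_arm:
  plan:
    - [0,0.02,0,0,0,0]
    - [0.005,0.035,0,0,0,0]
    - [0.0065,0.048,0,0,0,0]
    - [0.0065,0.048,0,0,0,0]
    - [0.0065,0.048,0,0,0,0]
    - [0.0065,0.048,0,0,0,0]
    - [0.0065,0.048,0,0,0,0]
    - [0.0065,0.048,0,0,0,0]
    - [0.0065,0.045,0,0,0,0]
    - [0.005,0.033,0,0,0,0]

```text
clock: 30.7
tcp_pos: [0.6152, 0.2105, 0.1533]
orientation: [0.0, 0.523, 0.852, 0.0]
wrist_force: [0.6, -0.0, -0.3]
finger_gap: 0.0854
```

Call:
jog_arm:
  plan:
    - [0.003,0.019,0,0,0,0]
    - [0.0015,0.01,-0.01,0,0,0]
    - [0,0,-0.02,0,0,0]
    - [0,0,-0.02,0,0,0]
    - [0,0,-0.02,0,0,0]
    - [0,0,-0.015,0,0,0]
    - [0,0,-0.005,0,0,0]
    - [0,0,0,0,0,0]
    - [0,0,0,0,0,0]
    - [0,0,0,0,0,0]

```text
clock: 31.7
tcp_pos: [0.621, 0.236, 0.0643]
orientation: [0.001, 0.524, 0.852, 0.001]
wrist_force: [-0.2, 0.4, -0.0]
finger_gap: 0.0857
```

```bash
python3 w.py w8
```

```text
31.7 [0.621  0.236  0.0643] [7.000e-04 5.240e-01 8.517e-01 7.000e-04] jaw 26.79 0.08571535700091834 [-0.2  0.4 -0. ]
```

View pics/w8.png

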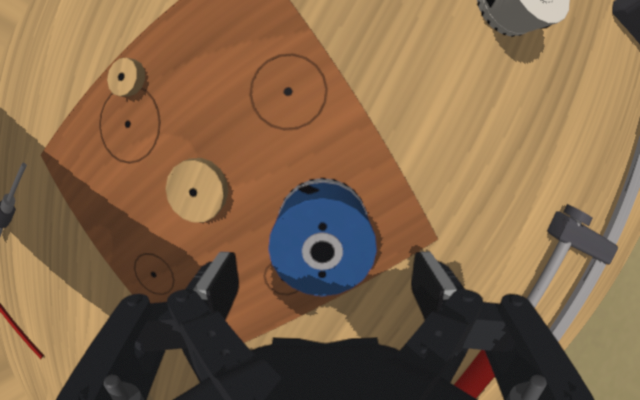

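```bash
python3 - <<'E'
from h import *
d=np.load("pics/w8.npz");c=dict(K=d["K"],world_to_cam=d["T"])
print(4,wplane(c,322.5,251.5,.054).round(4))
E
```

```text
4 [0.6203 0.236  0.054 ]
```

Call:
jog_arm:
  plan:
    - [-0.0005,0,-0.01,0,0,0]
    - [0,0,-0.015,0,0,0]
    - [0,0,-0.01,0,0,0]
    - [0,0,-0.007,0,0,0]
    - [0,0,0,0,0,0]
    - [0,0,0,0,0,0]
    - [0,0,0,0,0,0]
    - [0,0,0,0,0,0]
    - [0,0,0,0,0,0]
    - [0,0,0,0,0,0]

```text
clock: 32.75
tcp_pos: [0.6199, 0.2362, 0.0215]
orientation: [0.0, 0.524, 0.852, 0.0]
wrist_force: [0.5, -0.4, -0.2]
finger_gap: 0.0854
```

Call:
jog_arm:
  plan:
    - [0,0,0,0,0,0]
    - [0,0,0,0,0,0]
    - [0,0,0,0,0,0]
    - [0,0,0,0,0,0]
    - [0,0,0,0,0,0]
    - [0,0,0,0,0,0]
    - [0,0,0,0,0,0]
    - [0,0,0,0,0,0]
    - [0,0,0,0,0,0]
    - [0,0,0,0,0,0]
  hand: 0

```text
clock: 33.75
tcp_pos: [0.6199, 0.2362, 0.0216]
orientation: [0.0, 0.524, 0.852, 0.0]
wrist_force: [-2.0, -1.1, 5.5]
finger_gap: 0.0594
```

Call:
jog_arm:
  plan:
    - [0,0,0.015,0,0,0]
    - [0,0,0.03,0,0,0]
    - [0,0,0.035,0,0,0]
    - [0,-0.012,0.03,0,0,0]
    - [-0.001,-0.03,0.01,0,0,0]
    - [-0.002,-0.045,0,0,0,0]
    - [-0.002,-0.048,0,0,0,0]
    - [-0.002,-0.048,0,0,0,0]
    - [-0.002,-0.048,0,0,0,0]
    - [-0.002,-0.048,0,0,0,0]

```text
clock: 34.75
tcp_pos: [0.608, -0.0445, 0.1403]
orientation: [-0.001, 0.524, 0.852, -0.0]
wrist_force: [0.4, 0.1, -2.7]
finger_gap: 0.0597
```

Call:
jog_arm:
  plan:
    - [-0.002,-0.048,0,0,0,0]
    - [-0.002,-0.048,0,0,0,0]
    - [-0.002,-0.048,0,0,0,0]
    - [-0.0015,-0.044,0,0,0,0]
    - [-0.001,-0.034,0,0,0,0]
    - [-0.0005,-0.018,0,0,0,0]
    - [0,-0.0077,0,0,0,0]
    - [0,0,0,0,0,0]
    - [0,0,0,0,0,0]
    - [0,0,0,0,0,0]

```text
clock: 35.75
tcp_pos: [0.6, -0.2886, 0.1412]
orientation: [-0.0, 0.523, 0.852, 0.0]
wrist_force: [-0.2, -0.9, -1.6]
finger_gap: 0.0598
```

Call:
jog_arm:
  plan:
    - [0,0,0,0,0,0]
    - [0,0,0,0,0,0]
    - [0,0,0,0,0,0]
    - [0,0,0,0,0,0]
    - [0,0,0,0,0,0]
    - [0,0,0,0,0,0]
    - [0,0,0,0,0,0]
    - [0,0,0,0,0,0]
    - [0,0,0,0,0,0]
    - [0,0,0,0,0,0]

```text
clock: 36.75
tcp_pos: [0.5997, -0.2906, 0.1411]
orientation: [0.0, 0.524, 0.852, 0.0]
wrist_force: [-0.6, 0.2, -1.2]
finger_gap: 0.0594
```

```bash
python3 w.py w9;python3 - <<'E'
from h import *
im=cv2.imread("pics/w9.png")
cv2.imwrite("pics/w9c.png",cv2.resize(im[100:350,225:425],None,fx=3,fy=2.4,interpolation=cv2.INTER_CUBIC))
E
```

```text
36.75 [ 0.5997 -0.2906  0.1411] [0.     0.5239 0.8518 0.    ] jaw 26.82 0.05941649360929794 [-0.6  0.2 -1.2]
```

View pics/w9c.png

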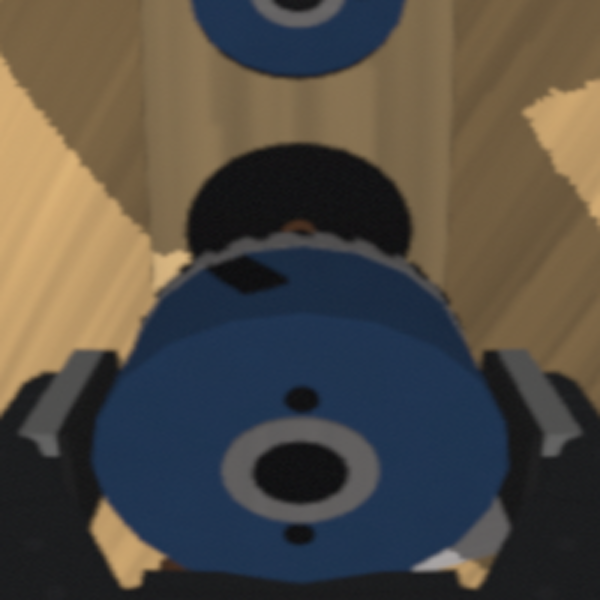

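```bash
python3 - <<'E'
from h import *
d=np.load("pics/w9.npz");c=dict(K=d["K"],world_to_cam=d["T"])
f=lambda u,v,z:wplane(c,225+(u+.5)/3-.5,100+(v+.5)/2.4-.5,z).round(4)
L,R,Tp=f(187,228,.018),f(411.5,228,.018),f(299,143,.018)
print(L,R,(L+R)/2,np.linalg.norm(L-R),Tp, Tp+.034*np.array([.4535,-.891,0]))
print("held",f(300.5,472,.1411-.0216+.054))
E
```

```text
[ 0.5695 -0.3042  0.018 ] [ 0.629 -0.274  0.018] [ 0.59925 -0.2891   0.018  ] 0.06672548238866467 [ 0.5848 -0.2608  0.018 ] [ 0.600219 -0.291094  0.018   ]
held [ 0.6004 -0.2906  0.1735]
```

Disc 4 and the held saw agree within about 1 mm; straight down.

Call:
jog_arm:
  plan:
    - [0,0,-0.01,0,0,0]
    - [0,0,-0.015,0,0,0]
    - [0,0,-0.02,0,0,0]
    - [0,0,-0.02,0,0,0]
    - [0,0,-0.02,0,0,0]
    - [0,0,-0.01,0,0,0]
    - [0,0,-0.005,0,0,0]
    - [0,0,-0.002,0,0,0]
    - [0,0,-0.001,0,0,0]
    - [0,0,0,0,0,0]

```text
clock: 37.8
tcp_pos: [0.6003, -0.2909, 0.039]
orientation: [0.001, 0.524, 0.852, 0.0]
wrist_force: [-0.1, 0.7, -1.5]
finger_gap: 0.0597
```

Call:
jog_arm:
  plan:
    - [0,0,-0.001,0,0,0]
    - [0,0,-0.001,0,0,0]
    - [0,0,-0.001,0,0,0]
    - [0,0,-0.001,0,0,0]
    - [0,0,-0.001,0,0,0]
    - [0,0,0,0,0,0]
    - [0,0,0,0,0,0]
    - [0,0,0,0,0,0]
    - [0,0,0,0,0,0]
    - [0,0,0,0,0,0]

```text
clock: 38.8
tcp_pos: [0.5997, -0.2906, 0.0336]
orientation: [0.0, 0.524, 0.852, 0.0]
wrist_force: [-2.5, 1.9, 5.9]
finger_gap: 0.0596
```

Call:
jog_arm:
  plan:
    - [0,0,0,0,0,0]
    - [0,0,0,0,0,0]
    - [0,0,0,0,0,0]
    - [0,0,0,0,0,0]
    - [0,0,0,0,0,0]
    - [0,0,0,0,0,0]
    - [0,0,0.01,0,0,0]
    - [0,0,0.03,0,0,0]
    - [0,0,0.04,0,0,0]
    - [0,0,0.04,0,0,0]
  hand: 1

```text
clock: 39.8
tcp_pos: [0.5994, -0.2903, 0.1548]
orientation: [-0.0, 0.524, 0.852, 0.0]
wrist_force: [-0.1, -1.0, 0.3]
finger_gap: 0.0853
```

Call:
jog_arm:
  plan:
    - [0,0.02,0.02,0,0,0]
    - [-0.005,0.035,0.02,0,0,0]
    - [-0.01,0.045,0,0,0,0]
    - [-0.01,0.045,0,0,0,0]
    - [-0.01,0.045,0,0,0,0]
    - [-0.01,0.045,0,0,0,0]
    - [-0.01,0.045,0,0,0,0]
    - [-0.01,0.045,0,0,0,0]
    - [-0.01,0.04,0,0,0,0]
    - [0,0.02,0,0,0,0]

```text
clock: 40.8
tcp_pos: [0.5231, 0.0975, 0.1943]
orientation: [0.0, 0.523, 0.853, 0.0]
wrist_force: [1.1, -1.0, -0.0]
finger_gap: 0.0856
```

Call:
jog_arm:
  plan:
    - [0,0.01,0,0,0,0]
    - [0,0,0,0,0,0]
    - [0,0,0,0,0,0]
    - [0,0,0,0,0,0]
    - [0,0,0,0,0,0]
    - [0,0,0,0,0,0]
    - [0,0,0,0,0,0]
    - [0,0,0,0,0,0]
    - [0,0,0,0,0,0]
    - [0,0,0,0,0,0]

```text
clock: 41.8
tcp_pos: [0.5247, 0.1045, 0.1931]
orientation: [0.0, 0.524, 0.852, 0.0]
wrist_force: [0.6, 0.7, -0.0]
finger_gap: 0.0856
```

```bash
python3 - <<'E'
from h import *
t=read_camera("top")[:,:,::-1].copy();s=read_camera("side")[:,:,::-1].copy()
cv2.imwrite("pics/top9.png",t);cv2.imwrite("pics/side9.png",s)
a=cv2.resize(t[135:220,345:470],None,fx=6,fy=6,interpolation=cv2.INTER_CUBIC);cv2.imwrite("pics/tb9.png",a)
cv2.imwrite("pics/sb9.png",cv2.resize(s[200:290,340:495],None,fx=5,fy=5,interpolation=cv2.INTER_CUBIC))
print(get_state()["clock"])
E
```

```text
41.9
```

View pics/tb9.png

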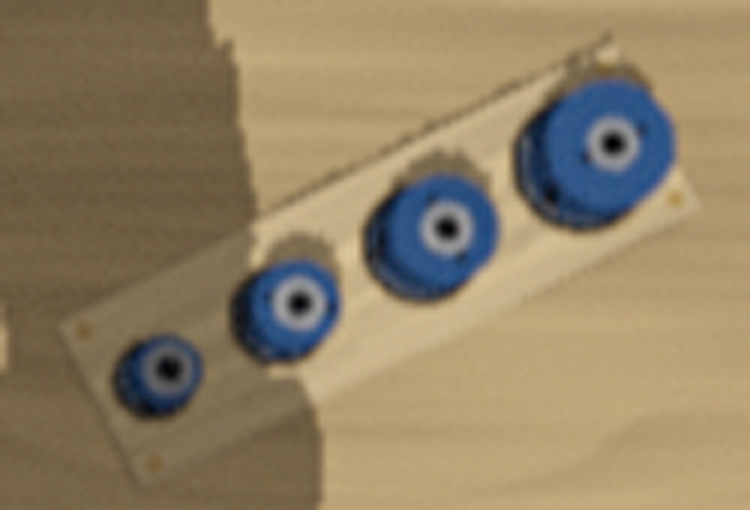

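View pics/sb9.png

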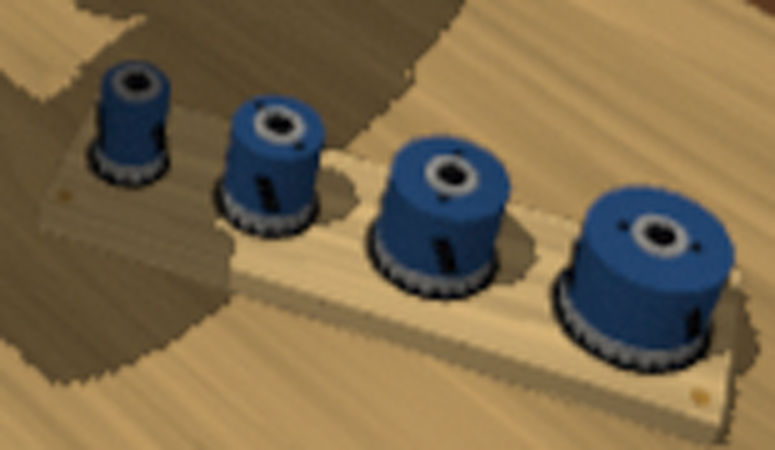

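View pics/top9.png

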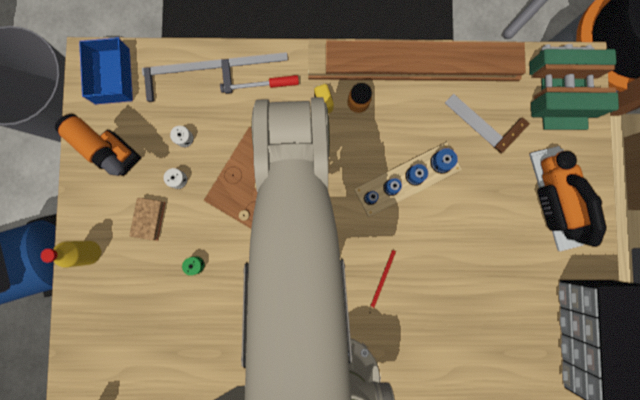

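All four saws stand upright and flat on the board, smallest to largest, with an even black rim of disc showing around each. The arm is clear of them.

```bash
python3 - <<'E'
from h import *
T=calibration("top")
for n,u,v in((1,170,370),(2,300,303),(3,447,228),(4,612,144)): print(n,plane(T,345+(u+.5)/6-.5,135+(v+.5)/6-.5,.066).round(4))
print(hand_in())
E
```

```text
1 [ 0.4952 -0.0872  0.066 ]
2 [ 0.5259 -0.1464  0.066 ]
3 [ 0.5606 -0.2137  0.066 ]
4 [ 0.5997 -0.2898  0.066 ]
the job is handed in; nothing more can be done
None
```

All four blue hole saws are on the board, teeth down over their dowels. They run from the smallest saw on the smallest disc to the largest on the largest. I handed in at about 42 s of the 99 s allowed; hand-in reports no verdict.

**Centring:** In the last top picture, the saw tops came out within about 1 mm of the disc centres measured at the start. Their positions (x, y in m) are (0.495, -0.087), (0.526, -0.146), (0.561, -0.214) and (0.600, -0.290).

**Seating:** Each saw met the board with 5–6 N at the expected height. In the last top and side pictures all four stand upright, with an even black rim showing around each, and the arm is clear of them.

**Disagreement:** At the start the side camera placed the discs 2–4 mm off from the top camera. The wrist camera, which also saw each held saw, agreed with the top camera to about 1 mm, so I used those two.

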